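# Line up a quarter-turn fastener and hold the spring-hinged drive cover shut

### The job

Get the labeller's belt-drive cover ready for locking: with the cover still standing open, turn the oblong quarter-turn fastener on the front flange until it lines up with the slot in the cover (fore and aft, in line with the two index marks), and let go of it. Then swing the spring-hinged cover down over the fastener until it lies flat against the housing, and finish while still holding it pressed shut with the fingers, because it springs open when released. Leave the filter canisters, the roller and the star knob around it where they are.

Things in the scene. Friction and masses are not known exactly. Their poses are not given: they have to be found in the camera images.
- housing: Grey low housing fixed to the deck, 216 (x) x 220 (y) x 50 mm high. Origin mid-underside; x from its front (robot side) to its rear, y left, z up. In its frame: fastener axis at x -60, y 0 mm; hinge line along y at x +90, z 52 mm. Front flange (x -108 to -20 mm) solid, top at z 50 mm; open pan with pulleys behind it. Two dark marks fore and aft of the fastener show the slot direction (x).
- fastener_grip (a point): Centre of the head of the steel quarter-turn fastener: an upright oblong bar 34 mm long (its x axis), 10 mm wide (y, the width to pinch) and 24 mm high on a short stem; bottom 6 mm, this point 18 mm and top 30 mm above the flange. z is the turning axis.
- fastener (a joint): Fastener angle (rad), counterclockwise from above: 0 = bar along the housing's x, in line with marks and slot; starts at 0.8 to 1.5. Turns from -0.5 to 1.7 without stop or click at 0 and stays where left (0.06 N m friction). The bar passes the slot only within about 0.2 rad of 0, else the cover lands on it.
- panel (a joint): Opening angle of the cover (rad): 0 = shut, flat on the housing; 1.57 = upright (starts about 1.5 to 1.7); 1.85 = stop. A hinge spring keeps it standing and springs it open when let go; shutting it takes a push growing to about 6 to 8 N near its free edge. Reachable from behind when upright.
- panel_hinge (a point): Middle of the cover's hinge line, 52 mm above the deck; turns with the cover: -x points along the cover from hinge to free edge, y along the hinge (housing y), z out of its outer face (up when shut, to the rear when standing).
- panel_slot (a point): Centre of the slot in the cover, 151 mm from the hinge, mid thickness; axes as panel_hinge. Cover: flat bare aluminium plate, 190 mm hinge to free edge, 200 mm along the hinge, 5 mm thick, underside through the hinge line. Slot 46 mm (x) by 18 mm (y). When shut, the fastener stands 23 mm proud of it; the plate over 30 mm left or right of the slot is free for pushing.
- canister_a: Bystander: black plastic filter canister with a neck, 100 mm across, 55 mm high, origin at its underside.
- canister_b: Bystander: a second such canister.
- roller: Bystander: standing aluminium guide roller, 48 mm across, 88 mm high, origin at its underside.
- star_knob: Bystander: black star knob lying on its head with its screw up, about 44 mm across, 46 mm high, origin at its underside.

How it is judged (in metres and radians):
On the way, in this order (a step that is already met when the one before it is completed fails the run):
1. with the cover still open, the fastener is turned into line with the slot and let go (value of joint fastener between -0.17 and 0.17 rad and value of joint panel above 1.2 rad and contact force between anything else and fastener below 0.2 N), for 0.2 s.
2. the cover is shut over the aligned fastener (value of joint fastener between -0.2 and 0.2 rad and value of joint panel below 0.02 rad and contact force between any of the fingers, the arm and panel above 3 N), for 0.2 s.
At the end, for the whole second after the job is handed in: At the end, and through the last second, the robot itself presses on the cover (over 3 N), the cover lies shut on the housing (within 0.02 rad), the fastener is in line with the slot (within 0.2 rad; within 0.17 rad when let go) and the bystanders are at rest where they were (within 30 mm) (all of step 2 and linear speed of each of canister_a, canister_b, roller, star_knob below 0.02 m/s); the arm keeps its last pose, push and grip.
It fails at once if a bystander object is moved (over 30 mm) or knocked over (distance of any of canister_a, canister_b, roller, star_knob from where it was at the start of the episode above 0.03 m or angle between any of canister_a, canister_b, roller, star_knob's own z axis and vertical above 0.5 rad).
It also fails if it takes over 58 s, if anything falls off the work surface, if the arm or the gripper's body presses on something with over 40 N, if the wrist force passes 120 N, or if a joint passes its speed limit or range.

### The arm

A 6-joint arm with a two-finger parallel gripper is mounted at the origin on the work surface. World frame = base frame: x ahead of the robot, y to its left, z up, the work surface at z = 0. Lengths are in mm, angles in rad, forces in N, time in s.
With the tool pointing down it reaches from about 250 to 775 mm from the base axis. Payload 8.9 kg.
Tool frame: the origin (TCP) lies midway between the tips of the shut fingers; the grasp point (between the pads) lies 19 mm behind it (bot.grasp_offset is the distance from the TCP to the grasp point, in mm); x points along the fingers, y is the direction in which the jaws open and shut, and the axes are right-handed (so a half turn about x gives the same grasp; the last joint's range is limited). The gripper opens to 85 mm and grips with 20 to 120 N. Pads are 22 mm wide; open, the fingers measure 114 mm over their backs; the gripper's body (76 mm by 85 mm) begins 54 mm behind the grasp point. The pads swing forward as they close: fully open they stand 13 mm farther back than shut.
Start: joints at [1.094, 0.291, -0.153, 1.127, 0, 1.431], TCP at [173.985, 495.331, 194.005] pointing down, gripper open.
Joint ranges: [-2.52, 2.52], [-0.91, 1.74], [-1.3, 1.37], [-1.96, 2.02], [-1.52, 1.47], [-3.14, 3.14]. Speed limits (rad/s): [2.22, 2.22, 2.79, 3.14, 3.14, 3.14].

### API

Orientations are given as a 3x3 rotation matrix whose columns are the frame's x, y, z axes.
In Python, from cell import bot, vision, order gives the robot as it stands.
- The arm moves only by the tool play_rows, never from a script. Its argument "increments" is a list of rows, each an object of numbers: "gripper": the opening, from 0 (shut) to 1 (fully open); "x", "y", "z": the shift along the tool's x, y, z in mm; "twist": the turn about the tool's x in degrees. A call has 1 to 5 rows; each row is the pose to reach, as a shift and turn from the pose measured when the call began, along the tool's axes at that moment; what a row does not reach only later rows make up. A row lasts 1/8 s, in which the tool goes at most 62.5 mm and 10.7 degrees, less where a joint would pass 70% of its speed; a pose out of reach is approached as far as the arm can. A call with a gripper value outside its range is refused whole. The fingers move at their own pace and stop on an object; "newtons" is the grip in N (left out, the last holds). Time passes only in rows, so rows that repeat a pose let the fingers close. It gives the time, the measured TCP pose, the force and the opening at its end, in the units of the state.
- bot.sense(): the state, without advancing time (a new reading comes with each control period).
- vision.get_image(name): name is "side" or "top" or "wrist"; returns a dict with "pixels" (384x512x3 uint8, blue, green, red), "depth" (384x512 float32, mm along the optical axis (not along the pixel's ray), 0 where there is no reading), "K" (3x3 intrinsics, pixels), "dist_coeffs" ([k1, k2, p1, p2, k3] as OpenCV has them; the pictures are not rectified), "position" and "orientation" of the camera in the world; the wrist camera has in their place "T_tool_cam" (4x4, takes a point from camera to tool coordinates, whose origin is the TCP and whose axes are the tool frame's). Camera axes: x right, y up, looking along -z (the intrinsics and any distortion apply to the point x, -y, -z); pixel columns grow to the right and rows downward; lengths in mm; the calibration is good to about 2 mm. A picture is of the moment at which its call begins: read the wrist's pose just before it.
- order.hand_in(): hands the job in, once; it reports no verdict.
The state is a dict: "clock": time; "qpos": joint angles; "joint_velocities": joint speeds; "effort": joint torques, N m; "position": TCP position; "orientation": TCP orientation; "contact_force": force on the tool from outside, world axes, zero at the start; "torque": the same for the moment, N m; "opening": finger opening in mm.
Only numpy, scipy, OpenCV 4.12 (cv2) and the standard library are available. Lean on these libraries where they do the work, as an engineer would, in place of code of your own. Each camera call takes 0.05 s, during which the arm holds its last target.

## Working session

There is one attempt and no reset: what is moved stays moved. The work goes in short steps, Python scripts to look and compute and a tool call to move; the robot and the scene stay as the last step left them, time stands still between calls to the robot, and variables do not carry over. Pictures are saved under pics/ and viewed, and the job is handed in when it is done.

Besides the shell and the picture viewer there is one more tool, called as name(argument=value, ...), one argument or row to a line, values as JSON. play_rows: Moves the arm, as the interface text tells. Its arguments: {"type":"object","properties":{"increments":{"type":"array","items":{"type":"object","properties":{"gripper":{"type":"number"},"x":{"type":"number"},"y":{"type":"number"},"z":{"type":"number"},"twist":{"type":"number"}}}},"newtons":{"type":"number"}},"required":["increments"]}

```bash
mkdir -p pics; ls; cat > h.py <<'E'
import numpy as np,cv2
from cell import bot,vision,order
def cast(im,uv,z=None,d=None):
    uv=np.array(uv,float).reshape(-1,1,2)
    n=cv2.undistortPoints(uv,np.array(im['K']),np.array(im['dist_coeffs'])).reshape(-1,2)
    r=np.c_[n[:,0],-n[:,1],-np.ones(len(n))]
    R,p=campose(im)
    if d is not None: return p+(r*np.array(d).reshape(-1,1))@R.T
    w=r@R.T
    return p+w*((z-p[2])/w[:,2])[:,None]
def campose(im):
    if 'T_tool_cam' in im:
        s=im['s'];T=np.eye(4);T[:3,:3]=s['orientation'];T[:3,3]=s['position'];T=T@np.array(im['T_tool_cam']);return T[:3,:3],T[:3,3]
    return np.array(im['orientation']),np.array(im['position'])
def get(n):
    s=bot.sense();im=dict(vision.get_image(n));im['s']=s;return im
def cloud(im):
    v,u=np.mgrid[0:384,0:512];uv=np.c_[u.ravel(),v.ravel()]
    return cast(im,uv,d=im['depth'].ravel()).reshape(384,512,3)
E
python3 - <<'E'
from h import *
import pickle
for n in ['side','top','wrist']:
    im=get(n);pickle.dump(im,open(n+'0.pkl','wb'));cv2.imwrite(f'pics/{n}0.png',im['pixels']);print(n,campose(im)[1].round(),(im['depth']>0).mean())
print(bot.sense())
E
```

```text
pics
side [ 418. -806.  575.] 0.9956614176432291
top [481.  68. 815.] 0.9959309895833334
wrist [103. 521. 373.] 0.9959564208984375
{'clock': 0.15, 'qpos': array([ 1.09368519e+00,  2.91148268e-01, -1.53942452e-01,  1.12672332e+00,
        1.34948324e-05,  1.43150319e+00]), 'joint_velocities': array([-3.10194715e-04, -1.54343306e-03,  2.00891257e-03, -8.18880320e-05,
       -1.19669251e-03, -1.51159097e-03]), 'effort': array([ 4.16780149e-04, -5.37375677e+01,  3.31519246e+01,  1.15198659e-02,
       -2.63638822e-04,  6.10358995e-06]), 'position': array([173.81419228, 494.99359521, 193.56953375]), 'orientation': array([[-4.79335073e-04,  3.31428981e-01,  9.43480048e-01],
       [-8.97859925e-04,  9.43479633e-01, -3.31429292e-01],
       [-9.99999482e-01, -1.00597861e-03, -1.54666079e-04]]), 'contact_force': array([-0.66404627,  0.31818804, -0.14763562]), 'torque': array([ 0.0291922 ,  0.00753087, -0.00933832]), 'opening': 85.3416828188443}
```

View pics/top0.png

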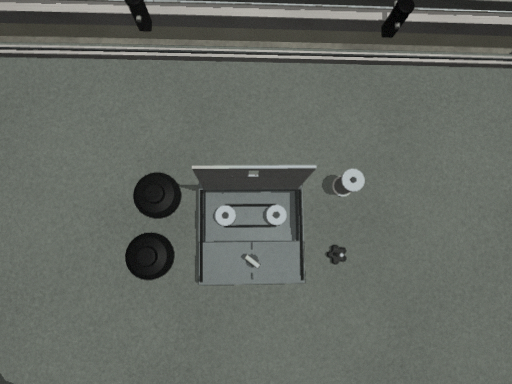

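View pics/side0.png

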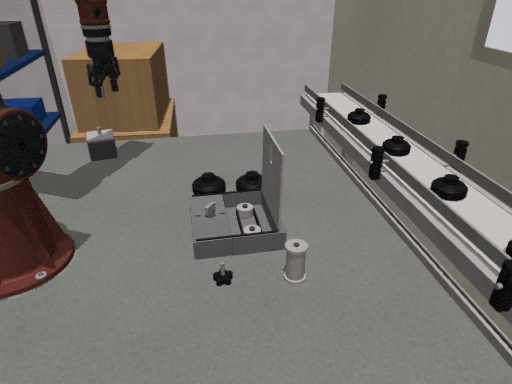

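View pics/wrist0.png

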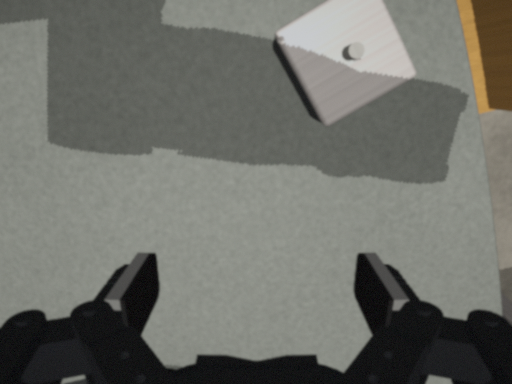

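The top view shows the housing at about (200–303, 190–284) with the fastener at (252, 261), turned diagonally. The index marks are at rows 245 and 275, and the cover's edge is at row 167. The canisters stand to its left, and the roller and star knob to its right. Next I'll measure all of these.

```bash
python3 - <<'E'
from h import *
import pickle
im=pickle.load(open('top0.pkl','rb'));C=cloud(im)
g=cv2.cvtColor(im['pixels'],cv2.COLOR_BGR2GRAY)
z=C[...,2]
# flange
m=((abs(z-50)<5)).astype(np.uint8); m[:235]=0;m[290:]=0;m[:,:190]=0;m[:,312:]=0
P=C[m>0];print('flange z',np.median(P[:,2]))
uv=np.argwhere(m)[:,::-1]; W=cast(im,uv,z=50)
r=cv2.minAreaRect(W[:,:2].astype(np.float32));print('flange rect',r, cv2.boxPoints(r))
# fastener
mf=((z>66)&(z<95)).astype(np.uint8); mf[:240]=0;mf[280:]=0;mf[:,:235]=0;mf[:,270:]=0
uv=np.argwhere(mf)[:,::-1];W=cast(im,uv,z=80)[:,:2]
c=W.mean(0);print('fast',len(W),c,cv2.minAreaRect(W.astype(np.float32)))
w,v=np.linalg.eigh(np.cov((W-c).T));a=v[:,1];print('ang',np.arctan(a[1]/a[0]))
b=((g>150)).astype(np.uint8);b[:240]=0;b[280:]=0;b[:,:235]=0;b[:,270:]=0
uv=np.argwhere(b)[:,::-1];W=cast(im,uv,z=80)[:,:2];print('bright',len(W),W.mean(0),cv2.minAreaRect(W.astype(np.float32)))
# marks
fl=g[238:284,205:300]
b=(g<35).astype(np.uint8);b[:240]=0;b[284:]=0;b[:,:240]=0;b[:,265:]=0
n,l,s,ce=cv2.connectedComponentsWithStats(b)
for i in range(1,n): print(s[i],ce[i],cast(im,[ce[i]],z=50))
# cover
mc=(z>75);mc[:155]=0;mc[195:]=0;mc[:,:185]=0;mc[:,322:]=0
P=C[mc];print('cover',len(P),P.min(0),P.max(0))
mt=mc&(z>225);P=C[mt];print('edge',len(P),P.mean(0),np.polyfit(P[:,1],P[:,0],1),np.percentile(P,[1,99],axis=0))
s=pickle.load(open('side0.pkl','rb'));S=cloud(s)
m=(S[...,2]>80)&(S[...,2]<260)&(S[...,0]>450)&(S[...,0]<680)&(abs(S[...,1]-60)<140)
P=S[m];print(len(P),np.percentile(P,[1,50,99],axis=0))
for zz in range(85,250,20):
    q=P[(abs(P[:,2]-zz)<8)];
    if len(q):print(zz,np.percentile(q[:,0],[5,50,95]),np.percentile(q[:,1],[1,99]),len(q))
# other objects (top)
m=((z>20)&(C[...,0]<750)).astype(np.uint8);n,l,st,ce=cv2.connectedComponentsWithStats(m)
for i in range(1,n):
    if st[i,4]>60: q=C[l==i];print(st[i],np.percentile(q,[1,99],axis=0).round().tolist())
big=cv2.resize(im['pixels'][150:300,110:370],None,fx=3,fy=3,interpolation=cv2.INTER_CUBIC);cv2.imwrite('pics/top0b.png',big)
E
```

```text
flange z 50.8586302523712
flange rect ((449.5863342285156, 39.892005920410156), (218.91847229003906, 101.6793441772461), 89.99977111816406) [[398.74625 -69.56703]
 [500.42557 -69.56743]
 [500.42642 149.35104]
 [398.7471  149.35144]]
fast 87 [447.84441036  40.16904052] ((447.9505920410156, 40.350379943847656), (33.703487396240234, 9.844014167785645), 53.39568328857422)
ang 0.9020534779474214
bright 59 [448.09352805  40.06054962] ((448.24462890625, 40.17060852050781), (31.3117733001709, 7.07250452041626), 51.64168930053711)
cover 2393 [481.1673065  -57.76918837  75.05355132] [608.13251542 142.4501548  815.31233693]
edge 660 [598.78306064  44.85132111 259.19795112] [-4.07007518e-02  6.00608543e+02] [[481.1673065  -55.75752227 225.45195106]
 [606.55405686 140.80583752 815.31233693]]
1417 [[597.06087071 -56.72884639  81.03263166]
 [600.59639851  21.96445197 170.64602165]
 [607.00630567 141.9944104  244.65019827]]
85 [454.53124262 598.73098535 602.41526116] [-57.4045188  137.02601418] 108
105 [597.46211641 599.16055842 602.75734276] [-57.01563405 140.79033005] 121
125 [597.99307714 599.534
[... 166 characters left out ...]
184043] [-56.09673373 137.34242531] 128
185 [599.53214314 600.95274095 603.90909024] [-55.32916716 138.91447206] 135
205 [599.93090448 601.60320224 605.14255374] [-56.97730437 141.29078413] 144
225 [600.20958246 601.89092833 605.70460693] [-56.50010194 145.0334891 ] 136
245 [600.88164243 603.09414128 607.39256187] [-56.07892359 139.4486272 ] 129
[ 192  165  125  121 7987] [[401.0, -67.0, 34.0], [606.0, 149.0, 244.0]]
[335 168  30  26 539] [[589.0, -189.0, 23.0], [635.0, -144.0, 91.0]]
[ 134  173   47   45 1684] [[539.0, 196.0, 25.0], [633.0, 290.0, 58.0]]
[215 204  72  24 866] [[518.0, -33.0, 21.0], [568.0, 116.0, 38.0]]
[ 125  233   49   48 1804] [[411.0, 209.0, 24.0], [503.0, 303.0, 57.0]]
```

View pics/top0b.png

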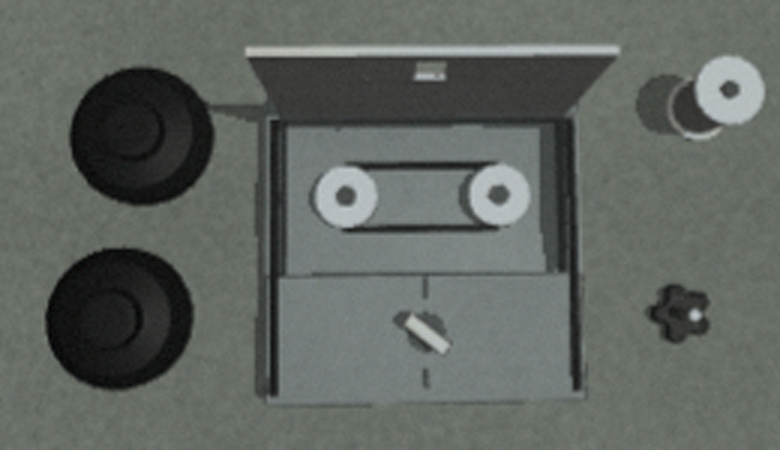

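```bash
python3 - <<'E'
from h import *
import pickle
im=pickle.load(open('top0.pkl','rb'));C=cloud(im);z=C[...,2]
g=cv2.cvtColor(im['pixels'],cv2.COLOR_BGR2GRAY)
m=(z>220)&(z<260)&(C[...,0]<620)&(C[...,0]>585);m[155:];P=C[m];P=P[abs(P[:,1]-42)<110]
l=cv2.fitLine(P[:,:2].astype(np.float32),cv2.DIST_HUBER,0,.01,.01).ravel();print('edge',len(P),l,np.arctan2(-l[0]*np.sign(l[1]),abs(l[1])),P[:,1].min(),P[:,1].max())
s=pickle.load(open('side0.pkl','rb'));S=cloud(s)
m=(S[...,2]>90)&(S[...,2]<240)&(S[...,0]>590)&(S[...,0]<615)&(abs(S[...,1]-42)<90);P=S[m]
A=np.c_[P[:,1:],np.ones(len(P))];c=np.linalg.lstsq(A,P[:,0],rcond=None)[0];print('cover x= a y + b z +c',c)
e=[]
for u in range(210,296,4):
    col=g[278:290,u].astype(float);v=278+np.argmin(np.diff(cv2.GaussianBlur(col[:,None],(1,3),0).ravel()))+.5;e.append((u,v))
W=cast(im,e,z=50);l=cv2.fitLine(W[:,:2].astype(np.float32),cv2.DIST_HUBER,0,.01,.01).ravel();print('front',l,W[:,0].round())
# marks
for r0,r1 in((242,249),(272,279)):
    for v in range(r0,r1):
        row=255-g[v,243:262].astype(float);print(v,g[v,246:259])
E
```

```text
edge 731 [ 1.2423987e-02 -9.9992281e-01  6.0171973e+02  7.4404724e+01] 0.012424307 -57.13174717218354 142.4501547980659
cover x= a y + b z +c [-1.25815380e-02  2.29575277e-02  5.97003611e+02]
front [ 1.0607834e-02 -9.9994373e-01  4.0232739e+02  4.6482948e+01] [402. 402. 402. 402. 402. 402. 402. 397. 401. 403. 403. 403. 403. 403.
 403. 403. 403. 403. 403. 403. 403. 405.]
242 [118 116 118 122 110  92  97 124 121 124 123 123 122]
243 [127 128 125 126 115  79  97 128 124 129 128 127 122]
244 [125 127 127 123 113  81  93 128 127 125 125 122 125]
245 [127 128 124 127 114  79  95 125 123 127 126 123 124]
246 [126 127 129 125 114  77  95 121 126 122 127 126 126]
247 [127 125 123 122 112  82  94 126 125 125 125 123 126]
248 [125 124 127 128 113  79  94 127 126 126 124 124 124]
272 [126 124 123 120 120 109 116 124 124 120 126 123 121]
273 [124 125 126 122 114  78  90 121 125 124 124 121 124]
274 [123 125 126 127 114  70  90 116 123 126 126 124 120]
275 [122 126 123 126 110  71  83 115 126 128 126 124 122]
276 [122 121 123 124 113  80  91 116 127 128 127 124 122]
277 [122 122 125 123 115  76  91 114 125 125 125 120 123]
278 [124 122 125 123 116  88  84 106 126 125 125 124 127]
```

play_rows(
  increments=[
    {"y": -38, "z": 46, "twist": -7, "gripper": 0.6},
    {"y": -76, "z": 92, "twist": -14, "gripper": 0.6},
    {"y": -114, "z": 138, "twist": -21, "gripper": 0.6},
    {"y": -152, "z": 184, "twist": -28, "gripper": 0.6},
    {"y": -190, "z": 230, "twist": -35, "gripper": 0.6},
  ],
)

```text
$.increments[0]: bad value
```

```bash
cat > go.py <<'E'
import sys
from h import *
t=np.array([float(a) for a in sys.argv[1:4]]);yaw=float(sys.argv[4])
s=bot.sense();R=np.array(s['orientation']);p=np.array(s['position'])
cy=np.arctan2(R[1,1],R[0,1])
print('clock',s['clock'],'p',p.round(1),'shift xyz',(R.T@(t-p)).round(1),'twist deg',-np.degrees((yaw-cy+np.pi)%(2*np.pi)-np.pi).round(2),'cf',np.round(s['contact_force'],1),'open',round(s['opening'],1),'yaw',cy.round(3), 'tilt',R[:2,0].round(3),'q',np.round(s['qpos'],2))
E
python3 go.py 448 40 194 2.47
```

```text
clock 0.15 p [173.8 495.  193.6] shift xyz [-2.000e-01 -3.384e+02  4.095e+02] twist deg -70.88 cf [-0.7  0.3 -0.1] open 85.3 yaw 1.233 tilt [-0.    -0.001] q [ 1.09  0.29 -0.15  1.13  0.    1.43]
```

play_rows(
  increments=[
    {"x": 0, "y": -38, "z": 46, "twist": -7, "gripper": 0.6},
    {"x": 0, "y": -76, "z": 92, "twist": -14, "gripper": 0.6},
    {"x": 0, "y": -114, "z": 138, "twist": -21, "gripper": 0.6},
    {"x": 0, "y": -152, "z": 184, "twist": -28, "gripper": 0.6},
    {"x": 0, "y": -190, "z": 230, "twist": -35, "gripper": 0.6},
  ],
)

```text
clock: 0.78
position: [328.5, 237.9, 193.8]
orientation: [[-0.0, -0.274, 0.962], [-0.001, 0.962, 0.274], [-1.0, -0.001, -0.0]]
contact_force: [1.8, 0.5, -0.3]
opening: 51.1
```

```bash
python3 go.py 448 40 194 2.47
```

```text
clock 0.775 p [328.5 237.9 193.8] shift xyz [-1.00e-01 -2.23e+02  6.07e+01] twist deg -35.62 cf [ 1.8  0.5 -0.3] open 51.1 yaw 1.848 tilt [-0.    -0.001] q [ 0.45  0.06 -0.44  1.07 -0.    0.17]
```

play_rows(
  increments=[
    {"x": 0, "y": -45, "z": 12, "twist": -7, "gripper": 0.5},
    {"x": 0, "y": -90, "z": 24, "twist": -14, "gripper": 0.5},
    {"x": 0, "y": -135, "z": 36, "twist": -21, "gripper": 0.5},
    {"x": 0, "y": -180, "z": 48, "twist": -28, "gripper": 0.5},
    {"x": 0, "y": -223, "z": 61, "twist": -35, "gripper": 0.5},
  ],
)

```text
clock: 1.4
position: [448.7, 38.6, 193.8]
orientation: [[-0.0, -0.778, 0.628], [-0.001, 0.628, 0.778], [-1.0, -0.0, -0.001]]
contact_force: [0.3, -0.4, 0.3]
opening: 42.8
```

play_rows(
  increments=[
    {"x": 10, "y": 0, "z": 0, "twist": 0, "gripper": 0.5},
    {"x": 20, "y": 0, "z": 0, "twist": 0, "gripper": 0.5},
    {"x": 20, "y": 0, "z": 0, "twist": 0, "gripper": 0.5},
  ],
)

```text
clock: 1.78
position: [447.3, 39.4, 172.9]
orientation: [[-0.002, -0.779, 0.628], [-0.0, 0.628, 0.779], [-1.0, 0.002, -0.002]]
contact_force: [0.4, 0.5, 1.0]
opening: 42.8
```

```bash
python3 go.py 448 40 100 2.47; python3 - <<'E'
from h import *
import pickle
im=get('wrist');pickle.dump(im,open('wrist1.pkl','wb'));cv2.imwrite('pics/wrist1.png',im['pixels'])
E
```

```text
clock 1.775 p [447.3  39.4 172.9] shift xyz [72.9 -0.3  1. ] twist deg -0.4 cf [0.4 0.5 1. ] open 42.8 yaw 2.463 tilt [-0.002 -0.   ] q [-0.07  0.16 -0.38  1.03 -0.   -0.97]
```

View pics/wrist1.png

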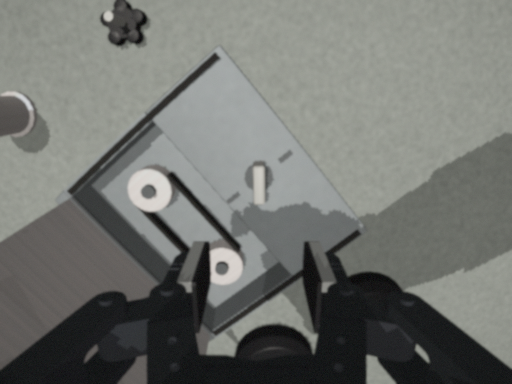

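The wrist view shows the bar upright at about (260, 185), between the fingers' directions, with the marks at (286, 156) and (234, 197). I'll measure its axis and yaw.

```bash
python3 - <<'E'
from h import *
import pickle
im=pickle.load(open('wrist1.pkl','rb'));g=cv2.cvtColor(im['pixels'],cv2.COLOR_BGR2GRAY)
C=cloud(im)
b=(g>165).astype(np.uint8);b[:155]=0;b[210:]=0;b[:,:245]=0;b[:,:245]=0;b[:,275:]=0
uv=np.argwhere(b)[:,::-1];print(uv.min(0),uv.max(0),len(uv))
W=cast(im,uv,z=80)[:,:2].astype(np.float32);r=cv2.minAreaRect(W);c=W.mean(0);w,v=np.linalg.eigh(np.cov((W-c).T));a=v[:,1]
print(c,r,np.arctan(a[1]/a[0]))
bb=(g<85).astype(np.uint8);bb[:145]=0;bb[205:]=0;bb[:,:225]=0;bb[:,297:]=0
n,l,s,ce=cv2.connectedComponentsWithStats(bb)
for i in range(1,n):
    if s[i,4]>5: print(s[i],ce[i],cast(im,[ce[i]],z=50))
E
```

```text
[254 155] [274 204] 379
[446.13907   43.091846] ((441.5357666015625, 40.72581481933594), (43.00691223144531, 15.251206398010254), 41.80079650878906) 0.8516453438096209
[266 168   2   8  10] [266.2 171.3] [[438.06113074  44.26093774  50.        ]]
```

```bash
python3 - <<'E'
from h import *
import pickle
im=pickle.load(open('wrist1.pkl','rb'));g=cv2.cvtColor(im['pixels'],cv2.COLOR_BGR2GRAY)
for v in range(160,210,6): print(v,g[v,246:276])
b=(g>185).astype(np.uint8)
n,l,s,ce=cv2.connectedComponentsWithStats(b)
i=l[185,260];print(s[i])
uv=np.argwhere(l==i)[:,::-1]
W=cast(im,uv,z=80)[:,:2].astype(np.float32);r=cv2.minAreaRect(W);c=W.mean(0);w,v=np.linalg.eigh(np.cov((W-c).T));a=v[:,1]
print(c,r,np.arctan(a[1]/a[0]))
print(cast(im,[(286,156),(234,197)],z=50))
E
```

```text
160 [160 161 162 162 163 163 162 159 154 148 147 146 145 143 139 142 144 146
 150 156 162 163 165 164 164 164 163 165 166 164]
166 [160 156 147 132 121 116 117 126 143 151 153 155 155 157 159 158 151 134
 111 102 107 120 130 144 154 160 162 163 163 163]
172 [122 113 111 111 112 116 133 160 181 193 198 199 201 202 202 200 192 173
 141 102  82  85  99 108 115 128 142 156 160 162]
178 [113 109 111 111 109 111 123 151 177 191 196 198 199 200 202 198 191 175
 146 108  88  95 104 108 109 112 122 140 154 161]
184 [139 121 111 109 109 110 120 145 174 189 195 196 198 200 199 196 190 175
 147 108  83  88 102 113 122 140 155 161 163 163]
190 [161 162 161 162 159 155 147 155 174 188 193 194 196 198 199 196 189 176
 151 124 120 138 152 161 163 164 163 163 163 163]
196 [160 161 161 161 160 158 156 160 174 185 190 193 195 196 196 195 188 178
 155 125 112 119 132 149 158 162 163 162 162 162]
202 [158 154 147 141 142 143 137 144 163 179 187 188 190 190 191 190 185 177
 162 151 150 155 161 163 163 162 163 163 165 164]
208 [115 112 112 112 111 111 108 110 110 110 112 113 117 128 142 151 157 158
 159 157 158 158 159 160 161 160 159 160 160 160]
[255 168   8  35 269]
[446.25037  42.99633] ((446.7133483886719, 43.38104248046875), (29.347362518310547, 5.857293128967285), 51.43071365356445) 0.909732523985881
[[415.39527734  44.35568681  50.        ]
 [476.65473926  44.69095462  50.        ]]
```

```bash
python3 go.py 447 41.5 58 2.476
```

```text
clock 1.825 p [447.8  39.5 173.5] shift xyz [115.5   1.8   1.2] twist deg -0.71 cf [-0.1 -0.3 -0.9] open 42.7 yaw 2.464 tilt [-0.001 -0.   ] q [-0.07  0.16 -0.38  1.03 -0.   -0.97]
```

play_rows(
  increments=[
    {"x": 25, "y": 1.8, "z": 1.2, "twist": -0.7, "gripper": 0.45},
    {"x": 50, "y": 1.8, "z": 1.2, "twist": -0.7, "gripper": 0.45},
    {"x": 75, "y": 1.8, "z": 1.2, "twist": -0.7, "gripper": 0.45},
    {"x": 90, "y": 1.8, "z": 1.2, "twist": -0.7, "gripper": 0.45},
    {"x": 90, "y": 1.8, "z": 1.2, "twist": -0.7, "gripper": 0.45},
  ],
)

```text
clock: 2.45
position: [446.0, 42.2, 83.1]
orientation: [[-0.003, -0.787, 0.617], [-0.0, 0.617, 0.787], [-1.0, 0.002, -0.002]]
contact_force: [0.4, 0.2, 1.4]
opening: 38.4
```

```bash
python3 go.py 447 41.5 58 2.476; python3 - <<'E'
from h import *
import pickle
im=get('wrist');pickle.dump(im,open('wrist2.pkl','wb'));cv2.imwrite('pics/wrist2.png',im['pixels'])
E
```

```text
clock 2.45 p [446.   42.2  83.1] shift xyz [25.1 -1.3  0.1] twist deg 0.04 cf [0.4 0.2 1.4] open 38.4 yaw 2.477 tilt [-0.003 -0.   ] q [-0.07  0.25 -0.53  0.8  -0.   -0.97]
```

View pics/wrist2.png

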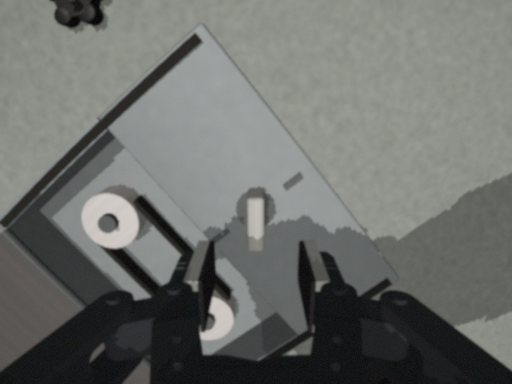

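play_rows(
  increments=[
    {"x": 12, "y": -1.3, "z": 0, "twist": 0, "gripper": 0.4},
    {"x": 24, "y": -1.3, "z": 0, "twist": 0, "gripper": 0.4},
    {"x": 24, "y": -1.3, "z": 0, "twist": 0, "gripper": 0.3},
    {"x": 24, "y": -1.3, "z": 0, "twist": 0, "gripper": 0.2},
    {"x": 24, "y": -1.3, "z": 0, "twist": 0, "gripper": 0.18},
  ],
  newtons=20,
)

```text
clock: 3.12
position: [448.0, 41.2, 60.0]
orientation: [[-0.001, -0.787, 0.617], [-0.0, 0.617, 0.787], [-1.0, 0.001, -0.001]]
contact_force: [0.5, -0.6, -0.3]
opening: 15.5
```

```bash
python3 go.py 447 41.5 58 2.476
```

```text
clock 3.125 p [448.   41.2  60. ] shift xyz [ 2.   1.  -0.4] twist deg 0.03 cf [ 0.5 -0.6 -0.3] open 15.5 yaw 2.476 tilt [-0.001 -0.   ] q [-0.07  0.28 -0.56  0.73 -0.   -0.98]
```

play_rows(
  increments=[
    {"x": 1, "y": 0, "z": 0, "twist": 0, "gripper": 0.05},
    {"x": 1, "y": 0, "z": 0, "twist": 0, "gripper": 0.05},
    {"x": 1, "y": 0, "z": 0, "twist": 0, "gripper": 0.05},
  ],
  newtons=20,
)

```text
clock: 3.5
position: [448.1, 41.2, 59.1]
orientation: [[-0.001, -0.787, 0.617], [-0.0, 0.617, 0.787], [-1.0, 0.001, -0.001]]
contact_force: [-0.3, 0.3, -0.2]
opening: 4.1
```

```bash
python3 go.py 447 41.5 58 1.583; python3 -c "
from h import *
im=get('wrist');cv2.imwrite('pics/wrist3.png',im['pixels'])"
```

```text
clock 3.5 p [448.1  41.2  59.1] shift xyz [ 1.1  1.  -0.4] twist deg 51.19 cf [-0.3  0.3 -0.2] open 4.1 yaw 2.476 tilt [-0.001 -0.   ] q [-0.07  0.28 -0.56  0.73 -0.   -0.98]
```

View pics/wrist3.png

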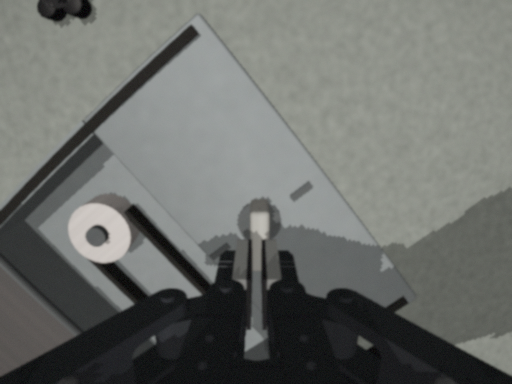

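```bash
python3 -c "
import cv2
a=cv2.imread('pics/wrist3.png')[190:384,180:340];cv2.imwrite('pics/w3b.png',cv2.resize(cv2.convertScaleAbs(a,alpha=1.5,beta=20),None,fx=3.5,fy=3,interpolation=cv2.INTER_CUBIC))"; python3 -c "
from h import *
for i in range(2):
  im=get('side');cv2.imwrite('pics/side3.png',cv2.resize(im['pixels'][130:290,150:320],None,fx=3.5,fy=3.5,interpolation=cv2.INTER_CUBIC))"
```

```text
(no output)
```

View pics/w3b.png

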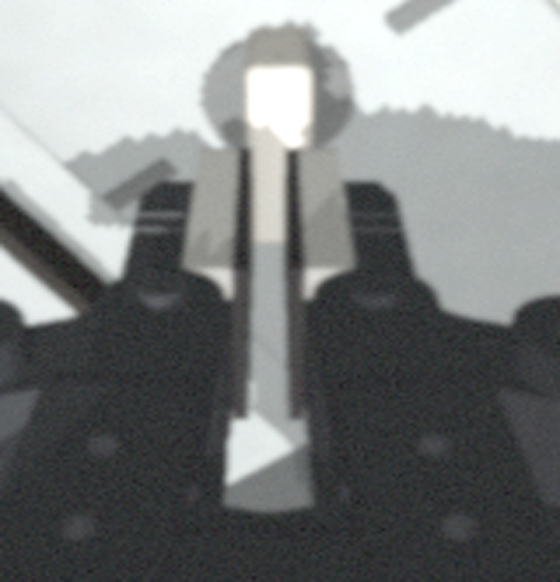

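View pics/side3.png

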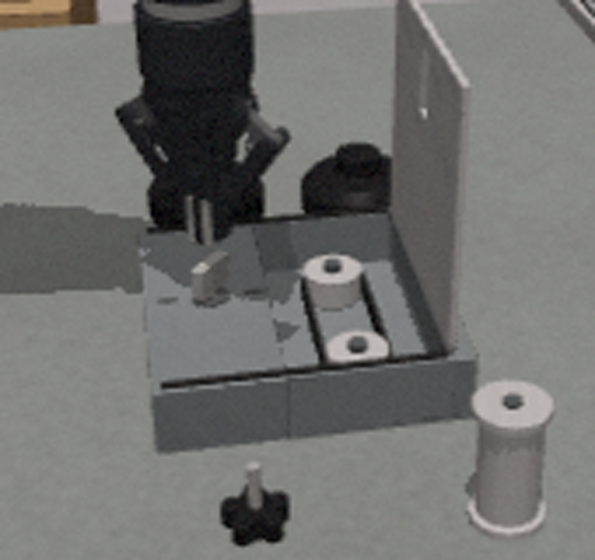

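```bash
python3 - <<'E'
from h import *
import pickle
im=get('side');pickle.dump(im,open('side3.pkl','rb'.replace('r','w')))
R,p=campose(im)
def proj(im,X):
    R,p=campose(im);c=(np.array(X,float)-p)@R;c=c*[1,-1,-1]
    return cv2.projectPoints(c.reshape(-1,1,3),np.zeros(3),np.zeros(3),im['K'],np.array(im['dist_coeffs']))[0].reshape(-1,2)
print(bot.sense()['position'],proj(im,[[448,41.2,59],[448,41.2,78],[448,41,80],[448,41,56],[470,41,56]]))
C=cloud(im)
for v in range(180,222,3): print(v,[tuple(C[v,u].round().astype(int)) for u in (204,207,210,213)])
t=get('top');pickle.dump(t,open('top3.pkl','wb'));cv2.imwrite('pics/top3.png',cv2.resize(t['pixels'][150:310,180:320],None,fx=4,fy=3.7))
E
```

```text
[448.06388097  41.20300542  59.06274403] [[210.08758566 212.30016862]
 [209.63246229 205.72296811]
 [209.58971766 205.06411845]
 [210.16435689 213.36915861]
 [219.00290209 212.54900148]]
180 [(np.int64(439), np.int64(37), np.int64(152)), (np.int64(446), np.int64(32), np.int64(154)), (np.int64(452), np.int64(23), np.int64(158)), (np.int64(460), np.int64(39), np.int64(149))]
183 [(np.int64(438), np.int64(32), np.int64(147)), (np.int64(445), np.int64(30), np.int64(147)), (np.int64(452), np.int64(23), np.int64(150)), (np.int64(459), np.int64(23), np.int64(149))]
186 [(np.int64(438), np.int64(35), np.int64(137)), (np.int64(445), np.int64(39), np.int64(134)), (np.int64(451), np.int64(25), np.int64(141)), (np.int64(458), np.int64(23), np.int64(141))]
189 [(np.int64(437), np.int64(34), np.int64(130)), (np.int64(444), np.int64(31), np.int64(131)), (np.int64(451), np.int64(31), np.int64(130)), (np.int64(458), np.int64(29), np.int64(130))]
192 [(np.int64(437), np.int64(38), np.int64(119)), (np.int64(444), np.int64(31), np.int64(123)), (np.int64(451), np.int64(28), np.int64(123)), (np.int64(458)
[... 1008 characters left out ...]
nt64(52)), (np.int64(441), np.int64(29), np.int64(74)), (np.int64(448), np.int64(35), np.int64(69)), (np.int64(456), np.int64(44), np.int64(63))]
213 [(np.int64(433), np.int64(52), np.int64(52)), (np.int64(440), np.int64(28), np.int64(66)), (np.int64(447), np.int64(33), np.int64(62)), (np.int64(455), np.int64(46), np.int64(53))]
216 [(np.int64(432), np.int64(37), np.int64(53)), (np.int64(440), np.int64(33), np.int64(54)), (np.int64(447), np.int64(34), np.int64(53)), (np.int64(454), np.int64(31), np.int64(54))]
219 [(np.int64(431), np.int64(23), np.int64(52)), (np.int64(439), np.int64(23), np.int64(51)), (np.int64(446), np.int64(21), np.int64(52)), (np.int64(453), np.int64(18), np.int64(53))]
```

View pics/top3.png

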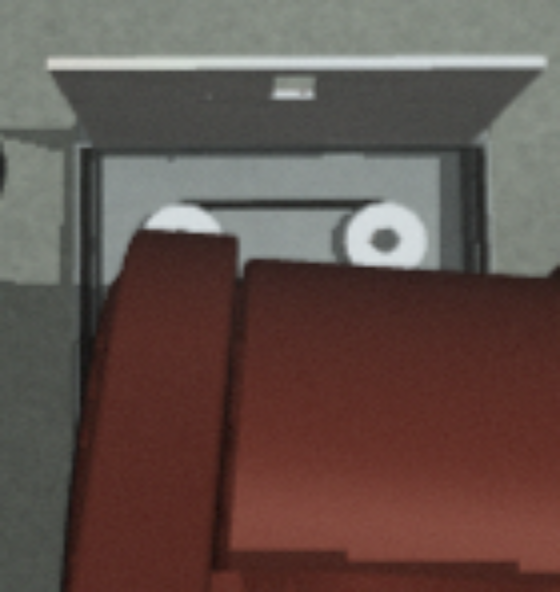

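```bash
python3 - <<'E'
from h import *
import pickle
im=get('wrist');print(np.array(im['T_tool_cam']).round(3))
C=cloud(im);s=im['s'];R=s['orientation'];T=(C-s['position'])@R
for v in range(200,300,6): print(v,[T[v,u].round().astype(int).tolist() for u in (225,232,240,257,275,285,292)],C[v,260].round())
for f in ['wrist0.pkl','wrist2.pkl']:
    im=pickle.load(open(f,'rb'));C=cloud(im);s=im['s'];T=(C-s['position'])@s['orientation'];
    m=(im['depth']>0)&(im['depth']<175);m[:235]=0;print(f,np.percentile(T[m],[0.5,50,99.5],axis=0).round())
    for v in range(240,300,8): print(v,[T[v,u].round().astype(int).tolist() for u in (140,150,205,210,305,310,370)])
E
```

```text
[[-1.00000e-03  2.94000e-01 -9.56000e-01 -1.79344e+02]
 [ 1.00000e+00 -0.00000e+00 -1.00000e-03  6.59000e-01]
 [-0.00000e+00 -9.56000e-01 -2.94000e-01 -7.43390e+01]
 [ 0.00000e+00  0.00000e+00  0.00000e+00  1.00000e+00]]
200 [[10, -17, -12], [10, -13, -12], [8, -9, -12], [0, 1, -15], [10, 12, -12], [9, 18, -12], [10, 22, -12]] [436.  31.  60.]
206 [[9, -17, -8], [10, -13, -8], [9, -9, -8], [-11, 1, -15], [9, 12, -8], [10, 18, -8], [9, 22, -8]] [436.  30.  72.]
212 [[11, -18, -4], [10, -13, -4], [8, -9, -5], [-20, 1, -15], [9, 12, -5], [10, 18, -4], [10, 22, -4]] [437.  31.  77.]
218 [[10, -18, -1], [9, -14, -1], [8, -9, -1], [-21, 1, -12], [9, 12, -1], [10, 18, -1], [10, 22, -1]] [438.  33.  79.]
224 [[9, -18, 3], [10, -14, 3], [7, -9, 2], [-20, 1, -9], [8, 12, 3], [10, 18, 3], [10, 22, 4]] [440.  36.  80.]
230 [[10, -18, 7], [10, -14, 7], [8, -9, 6], [-21, 1, -6], [8, 12, 6], [10, 18, 7], [10, 22, 7]] [442.  38.  80.]
236 [[9, -18, 11], [9, -14, 11], [9, -9, 11], [-21, 1, -3], [10, 12, 11], [10, 18, 11], [9, 22, 11]] [444.  41.  79.]
242 [[9, -18, 15], [9, -14, 15], [-43, -6, -10], 
[... 2518 characters left out ...]
[-49, 24, -10], [34, 80, 32]]
256 [[77, -98, 61], [78, -89, 61], [-56, -20, -10], [-52, -18, -8], [-58, 20, -11], [-57, 22, -10], [34, 81, 38]]
264 [[78, -99, 69], [77, -90, 68], [-63, -19, -10], [-52, -19, -4], [-61, 20, -9], [-64, 21, -10], [34, 82, 44]]
272 [[66, -95, 70], [78, -91, 76], [-67, -18, -9], [-54, -18, -1], [-61, 20, -6], [-69, 21, -10], [34, 83, 51]]
280 [[59, -93, 73], [69, -88, 79], [-68, -18, -6], [-56, -18, 2], [-64, 20, -3], [-75, 20, -10], [34, 83, 57]]
288 [[79, -102, 93], [61, -86, 82], [-69, -18, -3], [-56, -19, 5], [-64, 20, 0], [-74, 20, -6], [34, 84, 64]]
296 [[77, -102, 101], [78, -94, 101], [-69, -19, 0], [-58, -18, 8], [-66, 20, 3], [-76, 20, -4], [31, 84, 69]]
```

Two cameras agree that the real fingertips stand about 42 mm behind the reported TCP. The wrist depth puts the tips at tool x ≈ -43, and the side depth puts them at z ≈ 103 with a reported TCP z of 59. So the fingers closed above the bar. I'll check this once more, then go by the measured tips rather than the reported TCP.

```bash
python3 - <<'E'
from h import *
print(bot.grasp_offset,[a for a in dir(bot) if a[0]!='_'])
import pickle
im=pickle.load(open('side3.pkl','rb'));C=cloud(im)
# lowest gripper points
m=(abs(C[...,0]-448)<25)&(abs(C[...,1]-41)<30)&(C[...,2]>90);print(C[m][:,2].min(),np.sort(C[m][:,2])[:8].round(1))
E
```

```text
18.700000000000003 ['Unreachable', 'grasp_offset', 'sense']
98.42508323144989 [ 98.4  98.8  99.3 100.7 100.9 101.3 101.3 101.5]
```

play_rows(
  increments=[
    {"x": 0, "y": 0, "z": 0, "twist": 0, "gripper": 0.4},
    {"x": 0, "y": 0, "z": 0, "twist": 0, "gripper": 0.4},
    {"x": 0, "y": 0, "z": 0, "twist": 0, "gripper": 0.4},
    {"x": 10, "y": 1, "z": 0, "twist": 0, "gripper": 0.4},
    {"x": 20, "y": 1, "z": 0, "twist": 0, "gripper": 0.4},
  ],
)

```text
clock: 4.42
position: [447.0, 41.9, 38.2]
orientation: [[-0.001, -0.787, 0.617], [-0.0, 0.617, 0.787], [-1.0, 0.001, -0.001]]
contact_force: [-0.0, -0.2, -0.1]
opening: 34.0
```

```bash
python3 go.py 447 41.5 18 2.476; python3 - <<'E'
from h import *
im=get('wrist');cv2.imwrite('pics/wrist4.png',im['pixels'])
C=cloud(im);s=im['s'];T=(C-s['position'])@s['orientation']
m=(im['depth']>0)&(abs(T[...,2])<15)&(abs(T[...,1])<60)&(T[...,0]<-25-0)
print(np.sort(T[m][:,0])[-10:].round(1))
for v in range(236,300,8): print(v,[T[v,u].round().astype(int).tolist() for u in (205,210,250,257,264,305,310)])
E
```

```text
clock 4.425 p [447.   41.9  38.2] shift xyz [20.2 -0.3 -0.3] twist deg 0.03 cf [-0.  -0.2 -0.1] open 34.0 yaw 2.477 tilt [-0.001 -0.   ] q [-0.07  0.31 -0.59  0.67 -0.   -0.98]
[-26.9 -26.3 -25.9 -25.6 -25.6 -25.5 -25.5 -25.4 -25.2 -25. ]
236 [[-11, -27, 2], [-11, -24, 2], [-41, -2, -12], [-40, 1, -12], [-42, 4, -12], [-12, 27, 2], [-11, 30, 2]]
244 [[-45, -21, -10], [-46, -19, -10], [-42, -2, -8], [-42, 1, -8], [-41, 4, -8], [-46, 22, -10], [-46, 24, -10]]
252 [[-53, -20, -10], [-54, -18, -10], [-42, -2, -4], [-42, 1, -4], [-42, 4, -4], [-54, 21, -10], [-53, 23, -10]]
260 [[-59, -19, -9], [-59, -17, -10], [-42, -2, 0], [-41, 1, 0], [-42, 4, 0], [-60, 20, -10], [-61, 22, -10]]
268 [[-66, -18, -10], [-66, -17, -10], [-41, -2, 4], [-42, 1, 4], [-42, 4, 4], [-66, 19, -10], [-67, 21, -10]]
276 [[-71, -18, -10], [-69, -16, -8], [-41, -2, 8], [-42, 1, 8], [-41, 4, 8], [-71, 18, -10], [-71, 20, -9]]
284 [[-75, -17, -8], [-69, -16, -5], [-41, -2, 13], [-41, 1, 13], [-41, 4, 13], [-76, 18, -9], [-75, 20, -8]]
292 [[-74, -18, -5], [-70, -16, -2], [-42, -2, 16], [-40, 1, 18], [-41, 4, 17], [-75, 18, -5], [-78, 19, -7]]
```

View pics/wrist4.png

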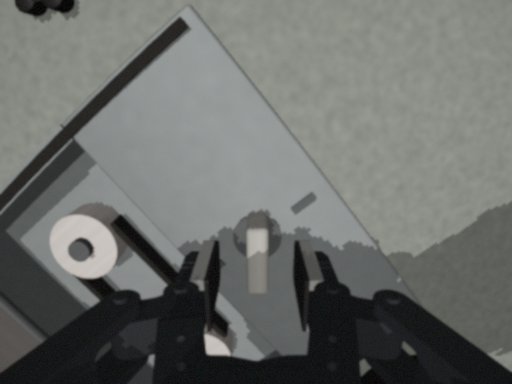

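The bar is centred between the fingers at columns 247–267, with its top level with the open tips. The tips have 30 mm left to the flange, so I'll go down 21 mm and grip.

play_rows(
  increments=[
    {"x": 7, "y": 1, "z": 0, "twist": 0, "gripper": 0.4},
    {"x": 14, "y": 1, "z": 0, "twist": 0, "gripper": 0.4},
    {"x": 21, "y": 1, "z": 0, "twist": 0, "gripper": 0.25},
    {"x": 21, "y": 1, "z": 0, "twist": 0, "gripper": 0.15},
    {"x": 21, "y": 1, "z": 0, "twist": 0, "gripper": 0.05},
  ],
  newtons=20,
)

```text
clock: 5.1
position: [446.1, 41.6, 16.0]
orientation: [[-0.002, -0.787, 0.617], [-0.002, 0.617, 0.787], [-1.0, 0.0, -0.003]]
contact_force: [4.5, -4.6, -12.2]
opening: 9.8
```

play_rows(
  increments=[
    {"x": 0, "y": 0, "z": 0, "twist": 0, "gripper": 0.05},
    {"x": 0, "y": 0, "z": 0, "twist": 0, "gripper": 0.05},
  ],
)

```text
clock: 5.35
position: [446.2, 41.6, 16.0]
orientation: [[-0.002, -0.787, 0.617], [-0.002, 0.617, 0.787], [-1.0, 0.0, -0.003]]
contact_force: [1.5, -0.1, -7.2]
opening: 9.4
```

```bash
python3 go.py 447 41.5 18 1.583
```

```text
clock 5.35 p [446.2  41.6  16. ] shift xyz [-2.  -0.7  0.5] twist deg 51.17 cf [ 1.5 -0.1 -7.2] open 9.4 yaw 2.476 tilt [-0.002 -0.002] q [-0.07  0.34 -0.61  0.61 -0.   -0.97]
```

The jaws hold the bar at 9.4 mm opening. Now I'll turn it clockwise.

play_rows(
  increments=[
    {"x": 0, "y": 0, "z": 0, "twist": 6, "gripper": 0.05},
    {"x": 0, "y": 0, "z": 0, "twist": 12, "gripper": 0.05},
    {"x": 0, "y": 0, "z": 0, "twist": 18, "gripper": 0.05},
    {"x": 0, "y": 0, "z": 0, "twist": 24, "gripper": 0.05},
    {"x": 0, "y": 0, "z": 0, "twist": 30, "gripper": 0.05},
  ],
)

```text
clock: 5.98
position: [445.7, 42.2, 16.0]
orientation: [[-0.002, -0.37, 0.929], [-0.001, 0.929, 0.37], [-1.0, 0.0, -0.003]]
contact_force: [0.3, 2.7, -4.2]
opening: 9.6
```

```bash
python3 go.py 446.3 41.5 16 1.583
```

```text
clock 5.975 p [445.7  42.2  16. ] shift xyz [-0.  -0.9  0.3] twist deg 20.99 cf [ 0.3  2.7 -4.2] open 9.6 yaw 1.949 tilt [-0.002 -0.001] q [-0.07  0.34 -0.61  0.61 -0.   -0.45]
```

play_rows(
  increments=[
    {"x": 0, "y": -0.5, "z": 0.3, "twist": 6, "gripper": 0.05},
    {"x": 0, "y": -0.5, "z": 0.3, "twist": 12, "gripper": 0.05},
    {"x": 0, "y": -0.5, "z": 0.3, "twist": 18, "gripper": 0.05},
    {"x": 0, "y": -0.5, "z": 0.3, "twist": 21, "gripper": 0.05},
    {"x": 0, "y": -0.5, "z": 0.3, "twist": 21, "gripper": 0.05},
  ],
)

```text
clock: 6.6
position: [445.6, 42.8, 15.9]
orientation: [[-0.003, -0.013, 1.0], [0.001, 1.0, 0.013], [-1.0, 0.001, -0.003]]
contact_force: [-1.5, 5.1, -1.9]
opening: 9.5
```

```bash
python3 go.py 446.3 41.5 16 1.583;python3 - <<'E'
from h import *
im=get('wrist');cv2.imwrite('pics/wrist5.png',im['pixels'])
E
```

```text
clock 6.6 p [445.6  42.8  15.9] shift xyz [-0.1 -1.3  0.7] twist deg 0.05 cf [-1.5  5.1 -1.9] open 9.5 yaw 1.584 tilt [-0.003  0.001] q [-0.07  0.35 -0.61  0.62  0.   -0.08]
```

View pics/wrist5.png

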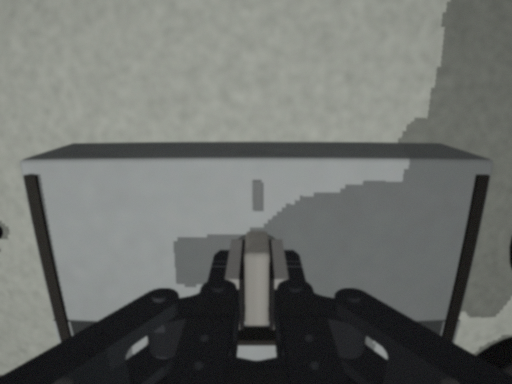

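The bar is in line with the front mark at (258, 195). I'll release it and rise.

play_rows(
  increments=[
    {"x": 0, "y": 0, "z": 0, "twist": 0, "gripper": 0.3},
    {"x": 0, "y": 0, "z": 0, "twist": 0, "gripper": 0.4},
    {"x": 0, "y": 0, "z": 0, "twist": 0, "gripper": 0.4},
    {"x": -10, "y": 0, "z": 0, "twist": 0, "gripper": 0.4},
    {"x": -20, "y": 0, "z": 0, "twist": 0, "gripper": 0.4},
  ],
)

```text
clock: 7.28
position: [445.8, 42.8, 36.7]
orientation: [[-0.003, -0.014, 1.0], [0.001, 1.0, 0.014], [-1.0, 0.001, -0.003]]
contact_force: [1.8, 0.6, -0.3]
opening: 34.2
```

play_rows(
  increments=[
    {"x": -20, "y": 0, "z": 0, "twist": 0, "gripper": 0.4},
    {"x": -40, "y": 0, "z": 0, "twist": 0, "gripper": 0.4},
    {"x": -60, "y": 0, "z": 0, "twist": 0, "gripper": 0.4},
    {"x": -80, "y": 0, "z": 0, "twist": 0, "gripper": 0.4},
    {"x": -80, "y": 0, "z": 0, "twist": 0, "gripper": 0.4},
  ],
)

```text
clock: 7.9
position: [447.4, 42.5, 118.5]
orientation: [[0.0, -0.014, 1.0], [0.001, 1.0, 0.014], [-1.0, 0.001, 0.0]]
contact_force: [0.5, 0.5, -0.1]
opening: 33.8
```

```bash
python3 go.py 446.3 41.5 16 1.583;python3 - <<'E'
from h import *
im=get('wrist');cv2.imwrite('pics/wrist6.png',im['pixels'])
import pickle;pickle.dump(im,open('wrist6.pkl','wb'))
g=cv2.cvtColor(im['pixels'],cv2.COLOR_BGR2GRAY);C=cloud(im)
m=(abs(C[...,2]-80)<4)&(abs(C[...,0]-447)<25)&(abs(C[...,1]-42)<25);P=C[m][:,:2]
c=P.mean(0);w,v=np.linalg.eigh(np.cov((P-c).T));a=v[:,1];print(len(P),c,np.arctan(a[1]/a[0])-.012,cv2.minAreaRect(P.astype(np.float32)))
E
```

```text
clock 7.9 p [447.4  42.5 118.5] shift xyz [102.5  -1.1  -1.2] twist deg 0.09 cf [ 0.5  0.5 -0.1] open 33.8 yaw 1.585 tilt [0.    0.001] q [-0.07  0.21 -0.47  0.89  0.   -0.08]
694 [445.92760283  44.27009778] 0.0017275015888785234 ((446.38653564453125, 44.38163375854492), (33.90260696411133, 9.772528648376465), 0.4716532826423645)
```

View pics/wrist6.png

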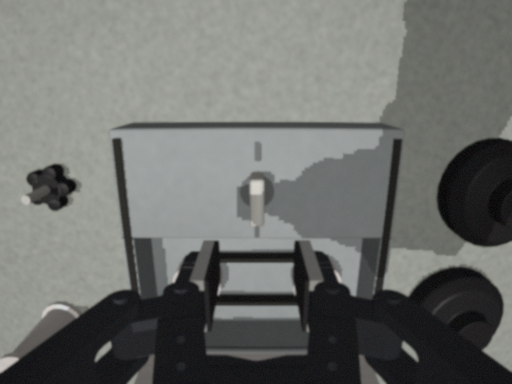

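The fastener is now about 0.00 rad off the marks and free: (447, 42), rectangle 33.9 × 9.8 mm. Next I'll shut the gripper, rise and pass over the cover, to the right of the slot.

play_rows(
  increments=[
    {"x": -30, "y": -12, "z": 0, "twist": 0, "gripper": 0},
    {"x": -60, "y": -25, "z": 0, "twist": 0, "gripper": 0},
    {"x": -90, "y": -38, "z": 0, "twist": 0, "gripper": 0},
    {"x": -120, "y": -52, "z": 0, "twist": 0, "gripper": 0},
    {"x": -140, "y": -52, "z": 20, "twist": 0, "gripper": 0},
  ],
)

```text
clock: 8.57
position: [467.1, -10.0, 258.2]
orientation: [[-0.001, -0.013, 1.0], [0.001, 1.0, 0.013], [-1.0, 0.001, -0.001]]
contact_force: [0.5, 0.3, -0.1]
opening: -0.1
```

```bash
python3 go.py 645 -10 258 1.583
```

```text
clock 8.575 p [467.1 -10.  258.2] shift xyz [ -0.   -2.3 177.9] twist deg 0.02 cf [ 0.5  0.3 -0.1] open -0.1 yaw 1.583 tilt [-0.001  0.001] q [-0.18  0.15 -0.16  1.26  0.   -0.19]
```

play_rows(
  increments=[
    {"x": 0, "y": -1, "z": 36, "twist": 0, "gripper": 0},
    {"x": 0, "y": -2, "z": 72, "twist": 0, "gripper": 0},
    {"x": 0, "y": -2, "z": 108, "twist": 0, "gripper": 0},
    {"x": 0, "y": -2, "z": 144, "twist": 0, "gripper": 0},
    {"x": 0, "y": -2, "z": 178, "twist": 0, "gripper": 0},
  ],
)

```text
clock: 9.2
position: [646.0, -9.7, 256.6]
orientation: [[-0.003, -0.013, 1.0], [0.001, 1.0, 0.013], [-1.0, 0.001, -0.003]]
contact_force: [0.4, -0.4, -0.3]
opening: 0.3
```

```bash
python3 go.py 645 -10 175 1.583;python3 - <<'E'
from h import *
im=get('side');cv2.imwrite('pics/side7.png',im['pixels']);C=cloud(im)
m=(abs(C[...,0]-640)<30)&(abs(C[...,1]+10)<40)&(C[...,2]>250);print(np.sort(C[m][:,2])[:6])
m=(abs(C[...,0]-640)<30)&(abs(C[...,1]+10)<40)&(C[...,2]<340)&(C[...,2]>250);print(np.percentile(C[m],[1,50,99],axis=0))
m=(C[...,2]>90)&(C[...,2]<240)&(C[...,0]>590)&(C[...,0]<615)&(abs(C[...,1]-42)<90);P=C[m];print(np.linalg.lstsq(np.c_[P[:,1:],np.ones(len(P))],P[:,0],rcond=None)[0])
E
```

```text
clock 9.2 p [646.   -9.7 256.6] shift xyz [81.7 -0.4 -0.8] twist deg 0.02 cf [ 0.4 -0.4 -0.3] open 0.3 yaw 1.583 tilt [-0.003  0.001] q [-0.13  0.52  0.36  1.41  0.   -0.14]
[296.86055959 296.92788529 297.02595446 297.06716923 297.35873499
 297.4791235 ]
[[635.06656571 -27.74596969 297.02925164]
 [642.53785494 -19.83544658 317.64673285]
 [657.63554596  -2.66992358 338.97476168]]
[-1.22574255e-02  2.37597359e-02  5.96860710e+02]
```

View pics/side7.png

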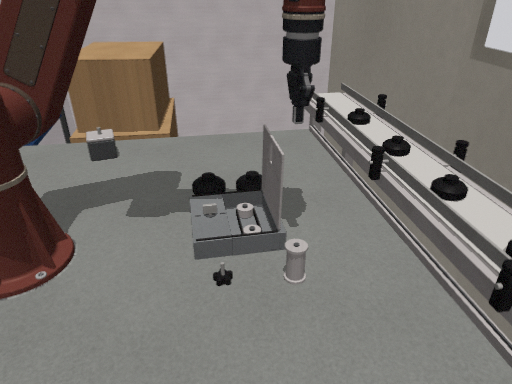

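The side view shows the shut fingers behind and above the cover, with their tips at z ≈ 297 and spanning x 635–657. The cover still stands and the fastener at (210, 210) is in line. I'll lower behind the cover.

play_rows(
  increments=[
    {"x": 25, "y": 0, "z": 0, "twist": 0, "gripper": 0},
    {"x": 50, "y": 0, "z": 0, "twist": 0, "gripper": 0},
    {"x": 75, "y": 0, "z": 0, "twist": 0, "gripper": 0},
    {"x": 82, "y": 0, "z": -5, "twist": 0, "gripper": 0},
    {"x": 82, "y": 0, "z": -10, "twist": 0, "gripper": 0},
  ],
)

```text
clock: 9.88
position: [637.9, -9.8, 172.9]
orientation: [[-0.003, -0.012, 1.0], [0.001, 1.0, 0.012], [-1.0, 0.001, -0.003]]
contact_force: [0.4, -0.0, -0.2]
opening: -0.2
```

```bash
cat > arc.py <<'E'
from h import *
import sys
r=float(sys.argv[1]);off=float(sys.argv[2])
s=bot.sense();R=np.array(s['orientation']);p=np.array(s['position']);print(s['clock'],p.round(1),np.round(s['contact_force'],1))
for a in map(float,sys.argv[3:]):
    P=np.array([598.5,-10,52])+[-r*np.cos(a)+5*np.sin(a)+11,0,r*np.sin(a)+5*np.cos(a)-off]
    print(a,P.round(1),(R.T@(P-p)).round(1))
E
python3 arc.py 160 41 1.55 1.45 1.35 1.25 1.15 1.05 .95 .85 .75 .65 .55 .45 .35 .25 .15 .1 .05 0
```

```text
9.875 [637.9  -9.8 172.9] [ 0.4 -0.  -0.2]
1.55 [611.2 -10.  171.1] [  1.9   0.1 -26.7]
1.45 [595.2 -10.  170.4] [  2.6   0.3 -42.7]
1.35 [579.3 -10.  168.2] [  4.9   0.5 -58.6]
1.25 [563.8 -10.  164.4] [  8.8   0.7 -74.1]
1.15 [548.7 -10.  159.1] [ 14.1   0.9 -89.2]
1.05 [534.2 -10.  152.3] [  21.     1.1 -103.6]
0.95 [520.5 -10.  144.1] [  29.3    1.2 -117.3]
0.85 [507.7 -10.  134.5] [  38.9    1.4 -130.1]
0.75 [495.8 -10.  123.7] [  49.7    1.5 -141.9]
0.65 [485.2 -10.  111.8] [  61.6    1.6 -152.6]
0.55 [475.7 -10.   98.9] [  74.6    1.7 -162. ]
0.45 [467.6 -10.   85.1] [  88.4    1.8 -170. ]
0.35 [460.9 -10.   70.6] [ 103.     1.9 -176.6]
0.25 [455.7 -10.   55.4] [ 118.1    1.9 -181.8]
0.15 [452.  -10.   39.9] [ 133.7    2.  -185.4]
0.1 [450.8 -10.   31.9] [ 141.6    2.  -186.6]
0.05 [449.9 -10.   24. ] [ 149.6    2.  -187.5]
0.0 [449.5 -10.   16. ] [ 157.6    2.  -187.9]
```

play_rows(
  increments=[
    {"x": 1, "y": 0, "z": -14, "twist": 0, "gripper": 0},
    {"x": 2, "y": 0, "z": -27, "twist": 0, "gripper": 0},
    {"x": 2.5, "y": 0, "z": -35, "twist": 0, "gripper": 0},
    {"x": 3, "y": 0, "z": -43, "twist": 0, "gripper": 0},
    {"x": 5, "y": 0, "z": -58, "twist": 0, "gripper": 0},
  ],
)

```text
clock: 10.5
position: [580.5, -10.7, 168.7]
orientation: [[-0.001, -0.012, 1.0], [0.001, 1.0, 0.012], [-1.0, 0.001, -0.001]]
contact_force: [2.3, 0.4, 1.4]
opening: 0.3
```

```bash
python3 arc.py 160 41  1.35 1.25 1.15 1.05 .95 .85 .75
```

```text
10.5 [580.5 -10.7 168.7] [2.3 0.4 1.4]
1.35 [579.3 -10.  168.2] [ 0.5  0.7 -1.1]
1.25 [563.8 -10.  164.4] [  4.3   0.9 -16.7]
1.15 [548.7 -10.  159.1] [  9.7   1.1 -31.8]
1.05 [534.2 -10.  152.3] [ 16.5   1.2 -46.2]
0.95 [520.5 -10.  144.1] [ 24.8   1.4 -59.9]
0.85 [507.7 -10.  134.5] [ 34.3   1.5 -72.8]
0.75 [495.8 -10.  123.7] [ 45.1   1.7 -84.6]
```

Force of 2.3 N along +x, so the fingers are on the cover. I'll follow the arc.

play_rows(
  increments=[
    {"x": 4, "y": 0, "z": -17, "twist": 0, "gripper": 0},
    {"x": 10, "y": 0, "z": -32, "twist": 0, "gripper": 0},
    {"x": 17, "y": 0, "z": -46, "twist": 0, "gripper": 0},
    {"x": 25, "y": 0, "z": -60, "twist": 0, "gripper": 0},
    {"x": 34, "y": 0, "z": -73, "twist": 0, "gripper": 0},
  ],
)

```text
clock: 11.12
position: [508.2, -11.7, 135.4]
orientation: [[0.001, -0.013, 1.0], [0.001, 1.0, 0.013], [-1.0, 0.001, 0.001]]
contact_force: [4.4, -0.1, 0.3]
opening: -0.1
```

```bash
python3 arc.py 160 41  .85 .75 .65 .55 .45 .35 .3; python3 - <<'E'
from h import *
im=get('side');cv2.imwrite('pics/side8.png',im['pixels'])
E
```

```text
11.125 [508.2 -11.7 135.4] [ 4.4 -0.1  0.3]
0.85 [507.7 -10.  134.5] [ 0.9  1.7 -0.6]
0.75 [495.8 -10.  123.7] [ 11.6   1.8 -12.4]
0.65 [485.2 -10.  111.8] [ 23.5   1.9 -23.1]
0.55 [475.7 -10.   98.9] [ 36.4   2.  -32.6]
0.45 [467.6 -10.   85.1] [ 50.2   2.1 -40.7]
0.35 [460.9 -10.   70.6] [ 64.7   2.2 -47.4]
0.3 [458.1 -10.   63.1] [ 72.2   2.2 -50.2]
```

View pics/side8.png

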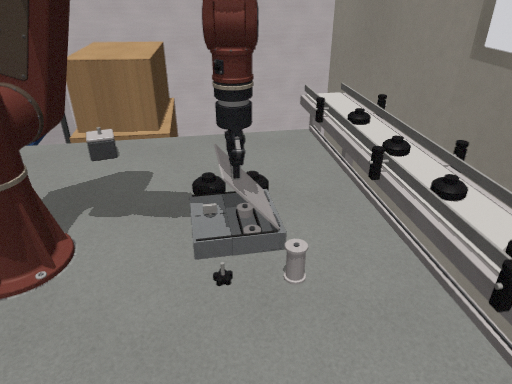

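The side view shows the cover swung to about 0.85 rad with the fingertips on its outer face. I'll continue.

play_rows(
  increments=[
    {"x": 12, "y": 2, "z": -12, "twist": 0, "gripper": 0},
    {"x": 24, "y": 2, "z": -23, "twist": 0, "gripper": 0},
    {"x": 37, "y": 2, "z": -33, "twist": 0, "gripper": 0},
    {"x": 51, "y": 2, "z": -41, "twist": 0, "gripper": 0},
    {"x": 65, "y": 2, "z": -47, "twist": 0, "gripper": 0},
  ],
)

```text
clock: 11.8
position: [460.5, -10.6, 70.0]
orientation: [[0.002, -0.012, 1.0], [-0.0, 1.0, 0.012], [-1.0, -0.0, 0.002]]
contact_force: [3.8, -0.7, 4.8]
opening: -0.2
```

```bash
python3 arc.py 160 41 .35 .25 .2 .15 .1 .05 0; python3 - <<'E'
from h import *
im=get('side');cv2.imwrite('pics/side9.png',cv2.resize(im['pixels'][100:300,130:330],None,fx=3,fy=3))
E
```

```text
11.8 [460.5 -10.6  70. ] [ 3.8 -0.7  4.8]
0.35 [460.9 -10.   70.6] [-0.6  0.6  0.4]
0.25 [455.7 -10.   55.4] [14.6  0.6 -4.8]
0.2 [453.7 -10.   47.7] [22.3  0.7 -6.9]
0.15 [452.  -10.   39.9] [30.1  0.7 -8.5]
0.1 [450.8 -10.   31.9] [38.   0.7 -9.8]
0.05 [449.9 -10.   24. ] [ 46.    0.7 -10.7]
0.0 [449.5 -10.   16. ] [ 54.    0.7 -11.1]
```

View pics/side9.png

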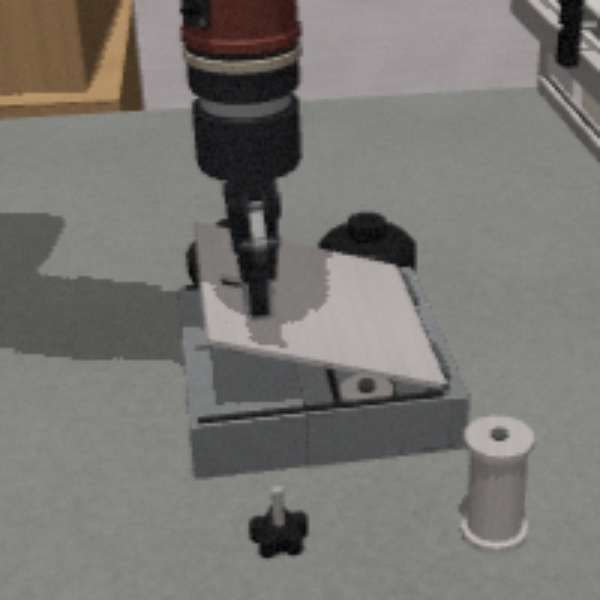

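The cover is at about 0.35 rad and the slot has not yet reached the fastener. I'll continue down, more slowly.

play_rows(
  increments=[
    {"x": 8, "y": 0, "z": -3, "twist": 0, "gripper": 0},
    {"x": 15, "y": 0, "z": -5, "twist": 0, "gripper": 0},
    {"x": 22, "y": 0, "z": -7, "twist": 0, "gripper": 0},
    {"x": 30, "y": 0, "z": -9, "twist": 0, "gripper": 0},
    {"x": 38, "y": 0, "z": -10, "twist": 0, "gripper": 0},
  ],
)

```text
clock: 12.48
position: [450.4, -10.5, 31.3]
orientation: [[0.002, -0.013, 1.0], [0.0, 1.0, 0.013], [-1.0, 0.0, 0.002]]
contact_force: [3.2, 1.1, 6.5]
opening: 0.1
```

```bash
python3 arc.py 160 41 .1 .05 0; python3 - <<'E'
from h import *
im=get('side');cv2.imwrite('pics/side10.png',cv2.resize(im['pixels'][100:300,130:330],None,fx=3,fy=3))
E
```

```text
12.475 [450.4 -10.5  31.3] [3.2 1.1 6.5]
0.1 [450.8 -10.   31.9] [-0.6  0.5  0.4]
0.05 [449.9 -10.   24. ] [ 7.3  0.5 -0.4]
0.0 [449.5 -10.   16. ] [15.3  0.5 -0.9]
```

View pics/side10.png

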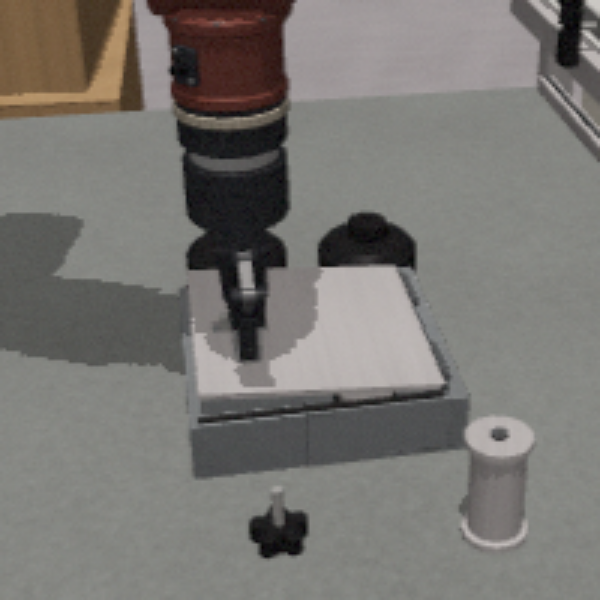

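play_rows(
  increments=[
    {"x": 4, "y": 0, "z": 0, "twist": 0, "gripper": 0},
    {"x": 8, "y": 0, "z": -0.5, "twist": 0, "gripper": 0},
    {"x": 11, "y": 0, "z": -1, "twist": 0, "gripper": 0},
    {"x": 13, "y": 0, "z": -1, "twist": 0, "gripper": 0},
    {"x": 13, "y": 0, "z": -1, "twist": 0, "gripper": 0},
  ],
)

```text
clock: 13.15
position: [449.5, -10.5, 19.5]
orientation: [[0.002, -0.013, 1.0], [0.0, 1.0, 0.013], [-1.0, 0.0, 0.002]]
contact_force: [-8.2, 0.7, 29.3]
opening: -0.2
```

play_rows(
  increments=[
    {"x": 1, "y": 0, "z": 0, "twist": 0, "gripper": 0},
    {"x": 2, "y": 0, "z": 0, "twist": 0, "gripper": 0},
    {"x": 2, "y": 0, "z": 0, "twist": 0, "gripper": 0},
  ],
)

```text
clock: 13.52
position: [449.5, -10.5, 19.5]
orientation: [[0.002, -0.013, 1.0], [-0.0, 1.0, 0.013], [-1.0, -0.0, 0.002]]
contact_force: [-7.8, 0.3, 32.7]
opening: -0.1
```

The fingers stopped at z 19.5 with 30 N, so either the cover is shut or it is blocked. I'll check which.

```bash
python3 - <<'E'
from h import *
import pickle
print(bot.sense()['contact_force'])
im=get('side');C=cloud(im);cv2.imwrite('pics/side11.png',cv2.resize(im['pixels'][100:300,130:330],None,fx=3,fy=3))
m=(C[...,0]>425)&(C[...,0]<580)&(C[...,1]>-48)&(C[...,1]<132)&(C[...,2]>40)&(C[...,2]<72);P=C[m]
for i in range(4):
    A=np.c_[P[:,:2],np.ones(len(P))];c=np.linalg.lstsq(A,P[:,2],rcond=None)[0];e=P[:,2]-A@c;P=P[abs(e)<3]
print('plate z=ax+by+c',c,len(P),np.median(P[:,2]))
w=get('wrist');cv2.imwrite('pics/wrist11.png',w['pixels']);C=cloud(w)
m=(C[...,0]>415)&(C[...,0]<600)&(C[...,1]>-48)&(C[...,1]<132)&(C[...,2]>40)&(C[...,2]<70);P=C[m]
for i in range(4):
    A=np.c_[P[:,:2],np.ones(len(P))];c=np.linalg.lstsq(A,P[:,2],rcond=None)[0];e=P[:,2]-A@c;P=P[abs(e)<3]
print('wrist plate',c,len(P),np.median(P[:,2]))
g=cv2.cvtColor(w['pixels'],cv2.COLOR_BGR2GRAY)
m=(abs(C[...,2]-80)<6)&(abs(C[...,0]-447)<30)&(abs(C[...,1]-42)<15);Q=C[m]
if len(Q)>20:
    Q=Q[:,:2];c=Q.mean(0);ww,v=np.linalg.eigh(np.cov((Q-c).T));a=v[:,1];print(len(Q),c,np.arctan(a[1]/a[0])-.012)
E
```

```text
[-7.79526569  0.25791317 32.70376238]
plate z=ax+by+c [-8.68636448e-07  7.44235092e-04  5.92110565e+01] 1923 59.225500279610515
wrist plate [-9.36341512e-04 -3.49357248e-04  5.66564394e+01] 34858 56.21674161831366
1848 [444.17557143  42.96695371] 0.010008629313939966
```

View pics/side11.png

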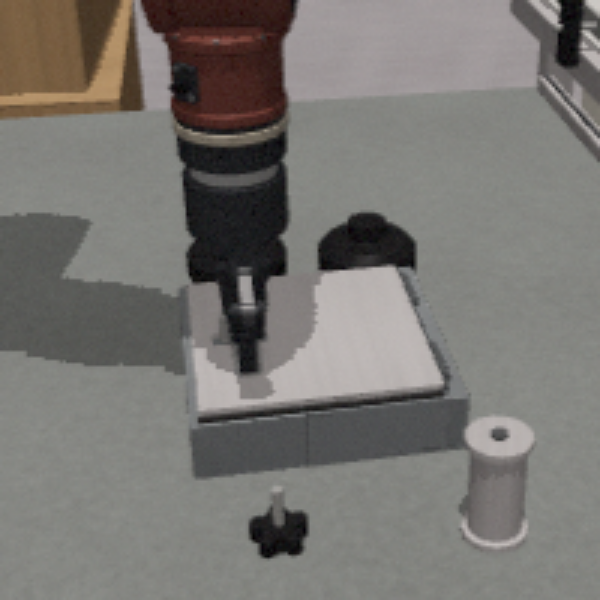

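View pics/wrist11.png

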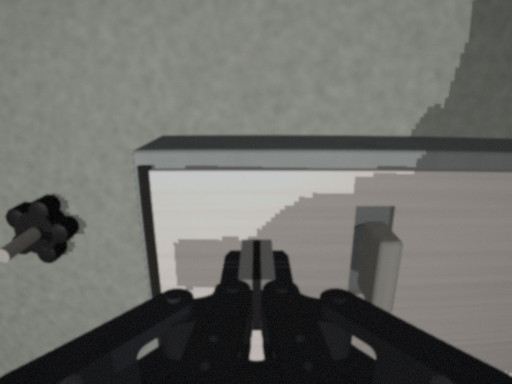

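The cover is flat: its slope is 0.000 rad by the side camera and 0.001 rad by the wrist camera. The bar stands through the slot at (385, 265). I'll ease the press a little and check that it holds.

play_rows(
  increments=[
    {"x": 1.4, "y": 0, "z": 0, "twist": 0, "gripper": 0},
    {"x": 1.4, "y": 0, "z": 0, "twist": 0, "gripper": 0},
    {"x": 1.4, "y": 0, "z": 0, "twist": 0, "gripper": 0},
    {"x": 1.4, "y": 0, "z": 0, "twist": 0, "gripper": 0},
  ],
)

```text
clock: 14.12
position: [449.5, -10.5, 19.6]
orientation: [[0.002, -0.013, 1.0], [-0.0, 1.0, 0.013], [-1.0, -0.0, 0.002]]
contact_force: [-5.5, 0.3, 23.5]
opening: -0.3
```

```bash
python3 - <<'E'
from h import *
import pickle
t0=pickle.load(open('side0.pkl','rb'))
im=get('side');C=cloud(im)
m=(C[...,0]>425)&(C[...,0]<580)&(C[...,1]>-48)&(C[...,1]<132)&(C[...,2]>40)&(C[...,2]<72);P=C[m]
for i in range(4):
    A=np.c_[P[:,:2],np.ones(len(P))];c=np.linalg.lstsq(A,P[:,2],rcond=None)[0];P=P[abs(P[:,2]-A@c)<3]
print(c)
d=cv2.absdiff(im['pixels'],t0['pixels']).max(2)
for n,(a,b,e,f) in dict(knob=(262,290,208,238),roller=(238,284,280,312),can_a=(172,192,248,262)).items(): print(n,(d[a:b,e:f]>40).mean())
print(bot.sense()['contact_force'],bot.sense()['position'])
E
```

```text
[-1.20802307e-04  6.58269009e-04  5.93233864e+01]
knob 0.0
roller 0.0
can_a 0.16428571428571428
[-6.0656639   0.47496067 22.84338563] [449.52264085 -10.49750491  19.56557624]
```

```bash
python3 - <<'E'
from h import *
import pickle
t0=pickle.load(open('top0.pkl','rb'));t=get('top')
d=cv2.absdiff(t['pixels'],t0['pixels']).max(2)
for n,(a,b,e,f) in dict(can_a=(170,220,132,183),can_b=(230,282,124,176),roller=(168,197,332,366),knob=(242,266,325,350)).items(): print(n,(d[a:b,e:f]>40).mean(), (abs(t['depth']-t0['depth'])[a:b,e:f]>15).mean())
s=bot.sense();print(s['clock'],s['contact_force'])
order.hand_in()
E
```

```text
can_a 0.00392156862745098 0.00980392156862745
can_b 0.0 0.004437869822485207
roller 0.0 0.007099391480730223
knob 0.6966666666666667 1.0
14.225 [-5.26591145  0.66097644 22.70309171]
the job is handed in; nothing more can be done
```

The job is done and handed in at about 14.2 s, with the shut fingers still pressing the cover closed. No verdict is reported.

**What I did:** I turned the fastener about 51° into line with the index marks and let go of it with the cover still standing. I then went over the cover, swung it down from behind over the fastener, and held it shut just to the right of the slot.

**Last checks:**
- **Fastener:** about 0.00 rad off the marks after release, and about 0.01 rad with the cover shut. It stands through the slot.
- **Cover:** lies flat, with a measured slope of 0.001 rad or less.
- **Push:** about 23 N down on the cover. I eased it from 33 N, which was more than needed.
- **Bystanders:** both canisters and the roller are unchanged in the top camera's before-and-after pictures. The star knob is unchanged in the side picture.

**What failed or disagreed:**
- **Fingertip position:** the real tips stood about 40 mm short of the reported tool position, as both the side and wrist depth readings showed. My first grip therefore closed above the fastener without touching it. I used the measured tips from then on.
- **Star knob from above:** its before-and-after check failed in the top view. The likely cause is the arm covering it, but I did not look at that picture.
- **Canister A from the side:** it showed some change there (16% of pixels), but almost none in the top view.
- **Camera agreement:** the top and wrist cameras differed by about 3 mm on the fastener's position, and the side camera read the shut cover 2 to 3 mm too high.

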